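# Open the wax outlet cock with the loose square key

### The job

Open the wax outlet so that filling can start: take the loose square key from its tool block, push it gently through the access hole in the cover of the outlet block until it is fully home in the square socket of the cock, and turn the cock anticlockwise (seen from above) until it is fully open against its stop, without forcing anything. Let go and leave the key standing in the cock, so that it can be shut at once; leave the two glasses and the screw cap where they are.

Things in the scene. Friction and masses are not known exactly. Their poses are not given: they have to be found in the camera images.
- key_mid (a point): Loose steel key, upright; this point is half its height, 46 mm above its foot and 33 mm below the middle of its wing. Square shank 12 mm wide, 66 mm long, foot bevelled 1 mm; on top a flat wing handle 50 mm long (key x), 10 mm thick (key y), 26 mm high, square with the shank. Mass about 170 g. Key z points up the shank.
- key: The same key; its origin is the centre of the under face of its square foot, same axes.
- tool_block: Wooden block 60 x 90 (its y) x 46 mm high, origin under its centre. At the start the key stands in its middle square hole, 14 mm wide and 40 mm deep, with small play: key foot 6 mm, middle of the wing 85 mm above the bench, wing along the block's x (within 0.15 rad). Two small round holes beside it are empty.
- block: Wax outlet block: metal box 120 (x) x 240 mm (y) on feet, bolted down, origin on the bench under its centre; cover's upper face 120 mm above the bench. Its -x side carries the spout, its -y end the feed pipe; the cover carries a dial thermometer 130 mm from the access hole. Pressing or twisting the key against block or cock with over 60 N damages the brass.
- hole (a point): Centre of the round access hole (46 mm) at the cover's upper face, block axes, z up. Below it is the cock's round brass head, 33 mm wide, face 12 mm below this point. In its middle is a square socket 13.2 mm wide and 15 mm deep (bottom 27 mm below this point). The cock floats: its socket lies up to 5 mm off this point along x and along y, not measured, to be found by sight or feel.
- cock (a joint): Angle of the cock, rad: 0 shut, 1.57 fully open at its stop, growing anticlockwise from above. At 0 the socket's sides are parallel to the block's x and y and a small raised rib on the brass head points along +x; they turn with it. Starts 0 to 0.35; about 0.12 N m of friction, stays where left. The key has about 0.1 rad of play in it. About 10 N shoves the floating cock sideways.
- glass_a_mid (a point): Glass candle jar under the spout, 64 mm across, 70 mm high; its middle. Not to be moved.
- glass_b_mid (a point): A second such jar in front of the block; its middle. Not to be moved.
- cap_mid (a point): Flat brass screw cap, 58 mm across and 12 mm high, lying on the bench beside the tool block; its middle. Not to be moved.
Not all that is in view belongs to the job. What is meant by the key is not black or yellow, and is the larger of those in its own colour.

How it is judged:
By the outcome, as a careful person would: the job done as asked, in the order asked, and still so for the second after the job is handed in, with the robot touching nothing.
It also fails if it takes over 67 s, if anything falls off the work surface, if the arm or the gripper's body presses on something with over 40 N, if the wrist force passes 120 N, or if a joint passes its speed limit or range.

### The arm

A 6-joint arm with a two-finger parallel gripper is mounted at the origin on the work surface. World frame = base frame: x ahead of the robot, y to its left, z up, the work surface at z = 0. Lengths are in m, angles in rad, forces in N, time in s.
With the tool pointing down it reaches from about 0.275 to 0.725 m from the base axis. Payload 15.9 kg.
Tool frame: the origin (TCP) lies on the centre line of the jaws, within the pads' length; the fingertips stand 19 mm ahead of it and the grasp point (between the pads) is the TCP; z points along the fingers, y is the direction in which the jaws open and shut (so a half turn about z gives the same grasp; the last joint's range is limited). The gripper opens to 85 mm and grips with 20 to 120 N. Pads are 22 mm wide; open, the fingers measure 114 mm over their backs; the gripper's body (76 mm by 85 mm) begins 54 mm behind the grasp point. The pads swing forward as they close: fully open they stand 13 mm farther back than shut.
Start: joints at [-1.17, 0.213, -0.034, 1.323, 0, 1.571], TCP at [0.195, -0.46, 0.25] pointing down, gripper open.
Joint ranges: [-2.98, 2.98], [-0.74, 1.72], [-1.14, 1.35], [-2.1, 2.04], [-1.57, 1.44], [-3.14, 3.14]. Speed limits (rad/s): [1.89, 1.89, 2.39, 2.57, 3.14, 3.14].

### API

Orientations are given as a unit quaternion [w, x, y, z].
In Python, from bench import move_ptp, move_l, movej, set_gripper, wait, inverse_kinematics, read_camera, calibration, PlanningError, job_done, read_time, read_q, read_dq, read_effort, read_ee_pos, read_ee_rot, read_contact_force, read_wrist_torque, read_opening gives the robot as it stands. Calls block until the motion is done:
- move_ptp(position, orientation): joint-space move of the TCP to a pose.
- move_l(position, rot=None, feed=0.15, force_limit=None): straight line of the TCP; rot=None keeps the orientation; feed is the mean speed in m/s. With force_limit (N) it stops when the force on the tool has changed by that much, and returns True; else False.
- movej(angles): joint-space move.
- set_gripper(opening, newtons=None): finger opening in m; newtons is the grip in N (None keeps the last); returns when the fingers have stopped.
- wait(seconds).
- inverse_kinematics(position, orientation): joint angles nearest the present ones, or None.
- read_camera(name): name is "scene" or "top" or "wrist"; returns (picture, depth): 420x560x3 uint8, blue, green, red; 420x560 float32, m along the optical axis (not along the pixel's ray), 0 where there is no reading.
- calibration(name): a dict with "mtx" (3x3 intrinsics, pixels), "D" ([k1, k2, p1, p2, k3] as OpenCV has them; the pictures are not rectified), "R" (3x3) and "t" (3): a world point X has camera coordinates R X + t. Camera axes: x right, y down, z forward; pixel columns grow to the right and rows downward; lengths in m; the calibration is good to about 2 mm. A picture is of the moment at which its call begins: read the wrist's pose just before it. calibration takes no time and is no camera call; for the wrist camera it gives the pose at the moment of the call.
A pose or a line that the arm cannot do raises PlanningError and nothing moves.
- job_done(): hands the job in, once; it reports no verdict.
Readings, each from a call of its own:
- read_time(): time.
- read_q(): joint angles.
- read_dq(): joint speeds.
- read_effort(): joint torques, N m.
- read_ee_pos(): TCP position.
- read_ee_rot(): TCP orientation.
- read_contact_force(): force on the tool from outside, world axes, zero at the start.
- read_wrist_torque(): the same for the moment, N m.
- read_opening(): finger opening in m.
Only numpy, scipy, OpenCV 4.12 (cv2) and the standard library are available. Lean on these libraries where they do the work, as an engineer would, in place of code of your own. Each camera call takes 0.05 s, during which the arm holds its last target. There are 200 camera calls.

## Working session

There is one attempt and no reset: what is moved stays moved. The work goes in short steps, each a Python script; the robot and the scene stay as the last script left them, time stands still between calls to the robot, and variables do not carry over. Pictures are saved under pics/ and viewed, about 8 in all and at most 12, crops included, and the job is handed in when it is done.

```bash
mkdir -p pics
cat > h.py <<'E'
import numpy as np, cv2
from bench import *
def snap(n,f,crop=None,s=1):
    c=calibration(n); im,d=read_camera(n); np.savez(''+f+'.npz',im=im,d=d,**{k:np.array(v) for k,v in c.items()})
    show(f,f,crop,s)
def show(f,out,crop=None,s=1):
    im=np.load(''+f+'.npz')['im']
    if crop: x0,y0,x1,y1=crop; im=im[y0:y1,x0:x1]
    if s!=1: im=cv2.resize(im,None,fx=s,fy=s,interpolation=cv2.INTER_CUBIC)
    cv2.imwrite('pics/'+out+'.png',im)
def ray(z,u,v):
    n=cv2.undistortPoints(np.array([[[u,v]]],float),z['mtx'],z['D'])[0,0]
    R=z['R'];t=z['t'].ravel(); return -R.T@t, R.T@np.array([n[0],n[1],1.])
def onplane(f,u,v,h):
    z=np.load(''+f+'.npz'); o,r=ray(z,u,v); return o+r*(h-o[2])/r[2]
def bydepth(f,u,v,k=1):
    z=np.load(''+f+'.npz'); o,r=ray(z,u,v)
    p=z['d'][int(v)-k:int(v)+k+1,int(u)-k:int(u)+k+1]; p=p[p>0]
    return o+r*np.median(p) if len(p) else None
E
python3 - <<'E'
from h import *
snap('scene','s0'); snap('top','t0')
a=cv2.imread('pics/s0.png');b=cv2.imread('pics/t0.png')
print(read_time(),read_ee_rot())
E
```

```text
0.1 [-5.01083845e-04  9.79986786e-01  1.99061890e-01 -1.05764359e-04]
```

View pics/s0.png

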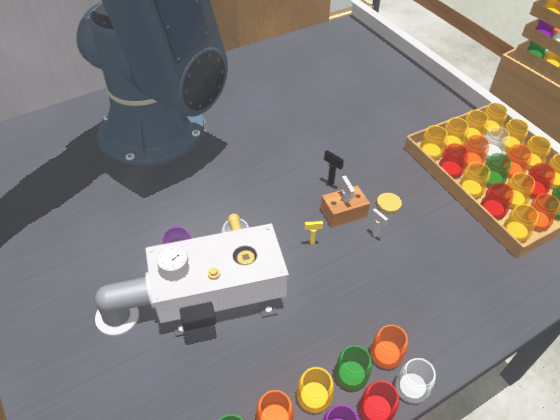

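View pics/t0.png

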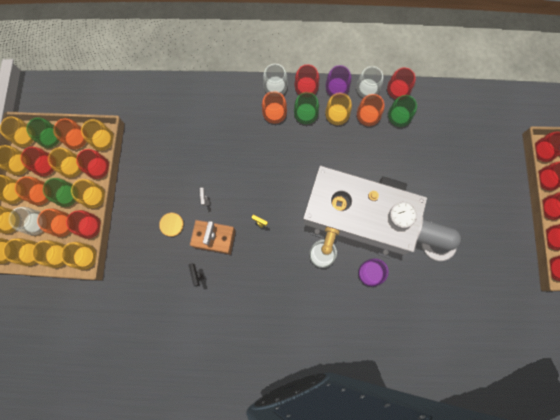

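Run:
```python
from h import *
a=cv2.resize(np.load('s0.npz')['im'][140:260,290:410],None,fx=4,fy=4,interpolation=cv2.INTER_CUBIC)
b=cv2.resize(np.load('t0.npz')['im'][180:300,155:275],None,fx=4,fy=4,interpolation=cv2.INTER_CUBIC)
cv2.imwrite('pics/c0.png',np.hstack([a[:, :400],b[:, :400]]))
c=cv2.resize(np.load('t0.npz')['im'][160:290,295:465],None,fx=4.5,fy=4.5,interpolation=cv2.INTER_CUBIC)
cv2.imwrite('pics/c1.png',c)
for n,u,v,h in [('key',209,233,.098),('small',202,197,.08),('yel',259,221,.08),('blk',195,273,.08),('block',213,237,.046),('hole',341,202,.12),('therm',403,215,.13),('glassA',324,254,.07),('glassB',372,273,.07),('cap',171,225,.012)]:
    print(n,onplane('t0',u,v,h).round(3),bydepth('t0',u,v))
print('key scene',bydepth('s0',347,184),'sm',bydepth('s0',378,214),np.load('t0.npz')['mtx'][0,0])
```

```text
key [0.499 0.268 0.098] [0.49971518 0.26822022 0.09615158]
small [0.585 0.292 0.08 ] [0.58675792 0.29399871 0.07142529]
yel [0.532 0.161 0.08 ] [0.53479991 0.16162593 0.06770736]
blk [0.413 0.297 0.08 ] [0.41255726 0.29591637 0.08407349]
block [0.499 0.268 0.046] [0.49811928 0.2668484  0.050982  ]
hole [ 0.571 -0.018  0.12 ] [ 0.57600018 -0.02033111  0.0988904 ]
therm [ 0.543 -0.149  0.13 ] [ 0.53759077 -0.14236398  0.15545541]
glassA [0.463 0.014 0.07 ] [0.46526938 0.01255809 0.05215051]
glassB [ 0.423 -0.093  0.07 ] [ 0.42851885 -0.10518975  0.00550559]
cap [0.531 0.377 0.012] [0.53088967 0.37710734 0.01080581]
key scene [0.50308354 0.27057553 0.0967323 ] sm [0.58862174 0.29394021 0.07038872] 434.36844911985304
```

View pics/c0.png

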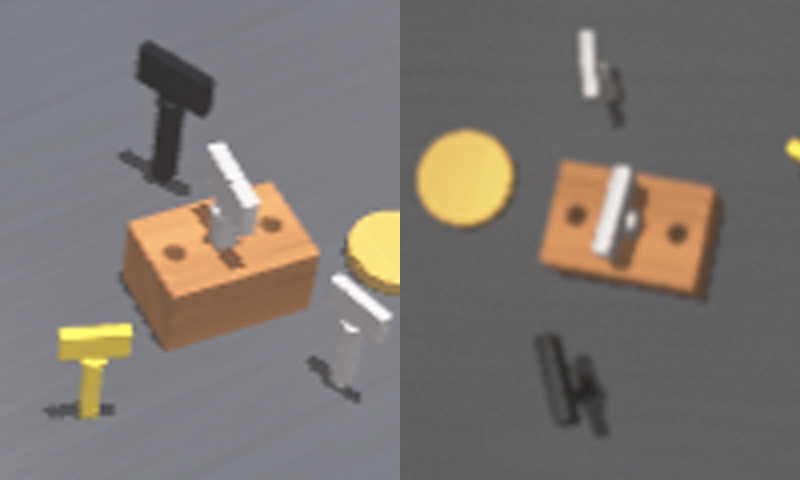

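View pics/c1.png

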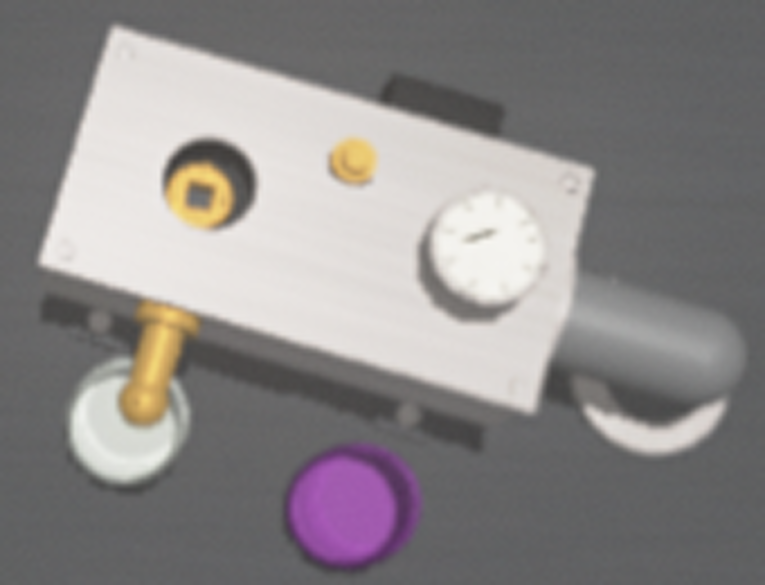

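```bash
cat >> h.py <<'E'
from scipy.spatial.transform import Rotation as Ro
def quat(yaw):
    # tool down; tool y axis at world angle yaw (tool z=-z)
    y=np.array([np.cos(yaw),np.sin(yaw),0]); z=np.array([0,0,-1.]); x=np.cross(y,z)
    q=Ro.from_matrix(np.c_[x,y,z]).as_quat(); return [q[3],q[0],q[1],q[2]]
def toolR():
    q=read_ee_rot(); return Ro.from_quat([q[1],q[2],q[3],q[0]]).as_matrix()
E
python3 - <<'E'
from h import *
P=[onplane('t0',u/4.5+295-.4,v/4.5+160-.4,.12)[:2] for u,v in [(113,27),(593,170),(535,412),(40,264)]]
P=np.array(P);print(P.round(4),[np.linalg.norm(P[i]-P[i-1]).round(4) for i in range(4)])
ye=(P[0]+P[3]-P[1]-P[2]);xe=P[0]+P[1]-P[2]-P[3]
print('centre',P.mean(0),'yaw',np.arctan2(xe[1],xe[0]),np.arctan2(-ye[0],ye[1]))
# 46mm hole and head
print('hole c',onplane('t0',209/4.5+295-.4,186/4.5+160-.4,.12),'head socket',onplane('t0',201/4.5+295-.4,195/4.5+160-.4,.108))
k=[onplane('t0',(u-400)/4+155-.4,v/4+180-.4,.098) for u,v in [(621,168),(602,253)]]
d=k[0]-k[1];print('key',(k[0]+k[1])/2,np.linalg.norm(d),np.arctan2(d[1],d[0]))
Rt=toolR();c=calibration('wrist');R=np.array(c['R']);t=np.array(c['t']).ravel()
print('cam in tool',Rt.T@(-R.T@t-read_ee_pos()),'\n',(R@Rt).round(3),c['mtx'][0])
for nm,p in [('hole',[.575,-.02,.3]),('key',[.5,.268,.2])]:
  for yaw in np.arange(-3.14,3.2,.523):
    q=inverse_kinematics(p,quat(yaw)); print(nm,round(yaw,2),None if q is None else np.round(q,2))
E
```

```text
[[ 0.6521  0.0291]
 [ 0.586  -0.2047]
 [ 0.4673 -0.1722]
 [ 0.5329  0.0628]] [np.float64(0.124), np.float64(0.2429), np.float64(0.123), np.float64(0.244)]
centre [ 0.55957936 -0.07126056] yaw -0.2716267141248653 -0.2738023742271425
hole c [ 0.57316349 -0.01783628  0.12      ] head socket [ 0.5715487 -0.0154048  0.108    ]
key [0.50115198 0.27131815 0.098     ] 0.04793481698570951 -0.15843872468493372
cam in tool [ 0.08439055 -0.00018715 -0.12275286] 
 [[ 0.     1.    -0.   ]
 [-0.944  0.    -0.329]
 [-0.329  0.     0.944]] [306.91985393   0.         283.63905801]
hole -3.14 [-0.03  0.38  0.31  1.51  0.   -1.61]
hole -2.62 [-0.03  0.38  0.31  1.51  0.   -2.13]
hole -2.09 [-0.03  0.38  0.31  1.51  0.   -2.65]
hole -1.57 [-0.03  0.38  0.31  1.51  0.    3.11]
hole -1.05 [-0.03  0.38  0.31  1.51  0.    2.58]
hole -0.52 [-0.03  0.38  0.31  1.51  0.    2.06]
hole -0.0 [-0.03  0.38  0.31  1.51  0.    1.54]
hole 0.52 [-0.03  0.38  0.31  1.51  0.    1.02]
hole 1.04 [-0.03  0.38  0.31  1.51  0.    0.49]
hole 1.57 [-0.03  0.38  0.31  1.51  0.   -0.03]
hole 2.09 [-0.03  0.38  0.31  1.51  0.   -0.55]
hole 2.61 [-0.03  0.38  0.31  1.51  0.   -1.08]
hole 3.14 [-0.03  0.38  0.31  1.51  0.   -1.6 ]
key -3.14 [ 0.49  0.36  0.04  1.25  0.   -1.08]
key -2.62 [ 0.49  0.36  0.04  1.25  0.   -1.6 ]
key -2.09 [ 0.49  0.36  0.04  1.25  0.   -2.13]
key -1.57 [ 0.49  0.36  0.04  1.25  0.   -2.65]
key -1.05 [0.49 0.36 0.04 1.25 0.   3.11]
key -0.52 [0.49 0.36 0.04 1.25 0.   2.59]
key -0.0 [0.49 0.36 0.04 1.25 0.   2.06]
key 0.52 [0.49 0.36 0.04 1.25 0.   1.54]
key 1.04 [0.49 0.36 0.04 1.25 0.   1.02]
key 1.57 [0.49 0.36 0.04 1.25 0.   0.5 ]
key 2.09 [ 0.49  0.36  0.04  1.25  0.   -0.03]
key 2.61 [ 0.49  0.36  0.04  1.25  0.   -0.55]
key 3.14 [ 0.49  0.36  0.04  1.25  0.   -1.07]
```

Run:
```python
from h import *
move_ptp([.573,-.017,.24],quat(1.3)); wait(.2); snap('wrist','w1')
move_ptp([.501,.271,.2],quat(1.412)); wait(.2); snap('wrist','w2')
print(read_time())
a=np.load('w1.npz')['im'];b=np.load('w2.npz')['im']
a=cv2.resize(a[135:285,205:355],None,fx=4,fy=4,interpolation=cv2.INTER_CUBIC)
cv2.imwrite('pics/w1c.png',a)
```

```text
3.8417
```

View pics/w1c.png

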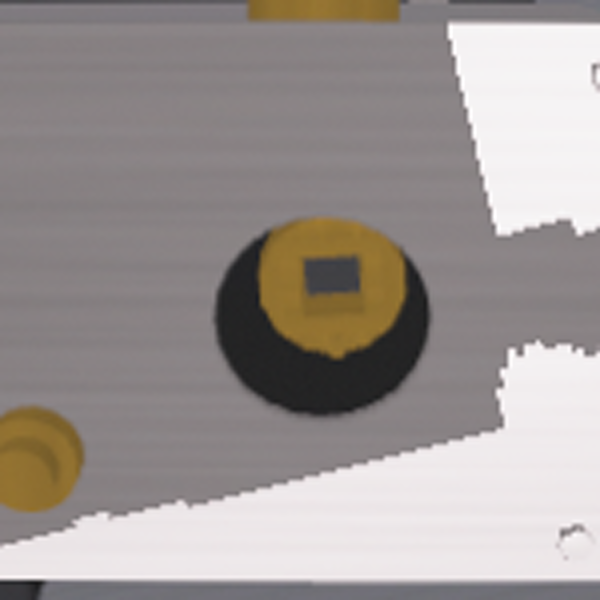

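View pics/w2.png

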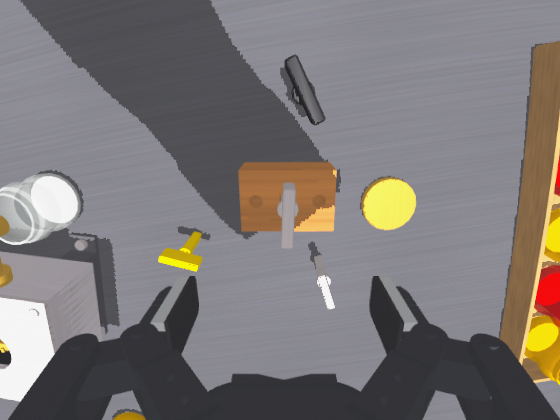

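Run:
```python
from h import *
f=lambda u,v,h:onplane('w1',u/4+205-.375,v/4+135-.375,h)
print('hole',f(322,316,.12)); c=f(332,285,.108);s=f(333,286,.108);print('head',c,'socket',s)
r=f(338,353,.108);d=r-s;print('rib',np.hypot(*d[:2]),'theta',np.arctan2(d[1],d[0])+.273)
L=f(303,286,.108)-f(364,286,.108);print('sock w',np.hypot(*L[:2]), 'h',np.hypot(*(f(333,256,.108)-f(333,316,.108))[:2]))
z=np.load('w2.npz')
# key wing by depth
ys,xs=np.mgrid[170:260,260:320]; pts=[]
for v,u in zip(ys.ravel(),xs.ravel()):
    o,q=ray(z,u,v); p=o+q*z['d'][v,u]
    if .092<p[2]<.104: pts.append(p)
pts=np.array(pts);m=pts.mean(0);print(len(pts),'mean',m)
rc=cv2.minAreaRect((pts[:,:2]*1000).astype(np.float32));print(rc)
C=np.cov(pts[:,:2].T);w,V=np.linalg.eigh(C);print('yaw',np.arctan2(V[1,1],V[0,1]))
# block edges: refine yaw via socket edges in enlarged crop
im=np.load('w1.npz')['im'][180:230,260:312]
cv2.imwrite('pics/w1d.png',cv2.resize(im,None,fx=11,fy=11,interpolation=cv2.INTER_CUBIC))
```

```text
hole [ 0.57127847 -0.01601672  0.12      ]
head [ 0.56896763 -0.01306795  0.108     ] socket [ 0.56924583 -0.01291866  0.108     ]
rib 0.015612107285608195 theta 0.07680246990576772
sock w 0.013270228723615121 h 0.013682693983259307
759 mean [0.49784201 0.27378727 0.09664203]
((499.4288635253906, 273.5243835449219), (10.010687828063965, 50.20288848876953), 78.63522338867188)
yaw 2.942177915663472
```

View pics/w1d.png

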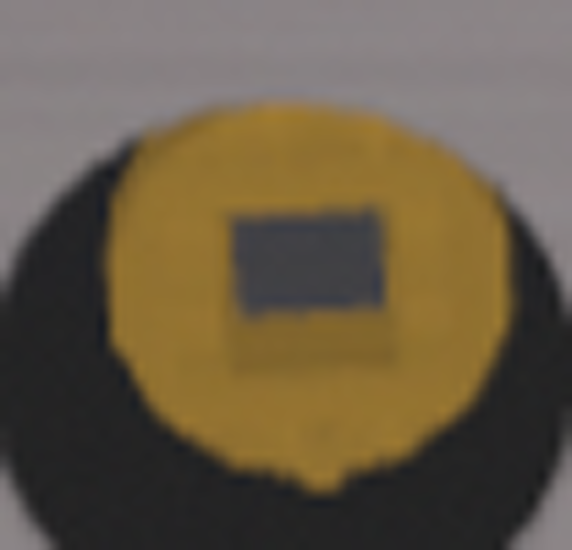

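Run:
```python
from h import *
Q=quat(1.372)
move_ptp([.5003,.2724,.14],Q); set_gripper(.045)
print(move_l([.5003,.2724,.092],feed=.08,force_limit=8),read_ee_pos(),read_contact_force())
set_gripper(0.0,60); print('open',read_opening(),read_contact_force())
print(move_l([.5003,.2724,.26],feed=.15),read_contact_force(),read_opening())
# foot at hole: show view
move_ptp([.5703,-.0141,.26],quat(1.571-.213)); wait(.3); snap('wrist','w3'); print(read_time(),read_ee_pos(),read_contact_force(),read_wrist_torque())
show('w3','w3c',(200,110,360,250),5)
```

```text
False [0.50051334 0.27252958 0.09233015] [-0.01889549 -0.05823772  0.48134966]
open 0.00844735539089897 [-0.61003655  1.70245148  5.57736797]
False [-0.38829484  0.43397835 -2.20560941] 0.008985360334655133
8.575 [ 0.57030931 -0.01348814  0.26001406] [ 0.23573148  0.88141769 -2.44609885] [-0.04441127 -0.01447638  0.03464586]
```

View pics/w3c.png

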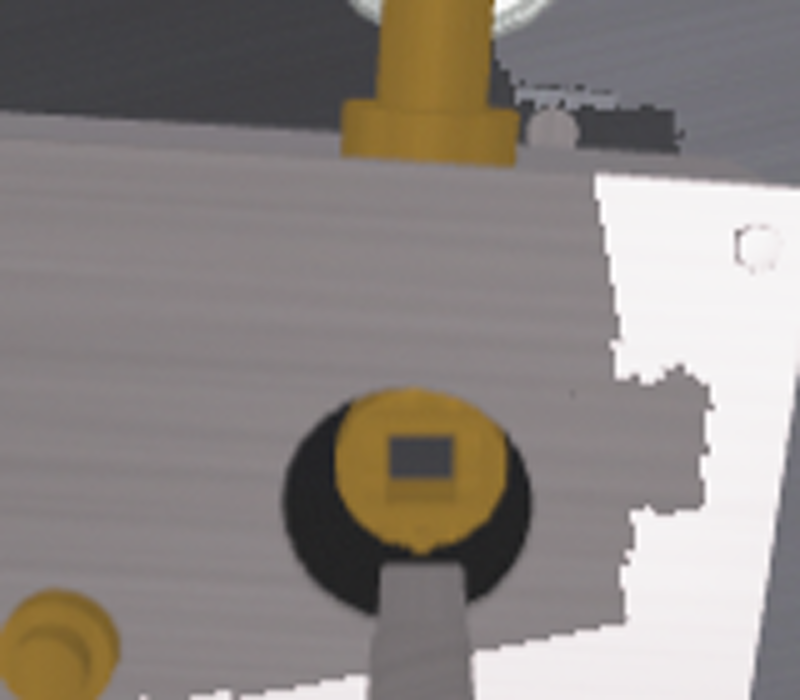

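Run:
```python
from h import *
f=lambda u,v,h:onplane('w3',u/5+200-.4,v/5+110-.4,h)
tx=toolR()[:,0]; ty=toolR()[:,1]
a,b=f(381,563,.1747),f(467,563,.1747); print('w',np.linalg.norm(a-b),'toolx',tx,ty)
foot=(a+b)/2-6e-3*tx; s=f(421.5,468,.108); p=read_ee_pos()
print('foot-TCP',foot-p,'tool xy',(foot-p)@tx,(foot-p)@ty); print('socket',s,'hole',f(407,500,.12),'move',s-foot,'target',p+s-foot)
w=f(388,468,.108)-f(456,468,.108);print(np.linalg.norm(w))
r=f(421,550,.108)-s;print('theta rib',np.arctan2(r[1],r[0])+.273)
# top edge of block
d=f(790,187,.12)-f(10,113,.12);print(np.arctan2(-d[0],d[1]))
```

```text
w 0.01244430971662329 toolx [-9.77642873e-01  2.10272236e-01 -7.06203604e-06] [2.10272236e-01 9.77642872e-01 3.51167749e-05]
foot-TCP [-0.00126216  0.00088927 -0.08531402] tool xy 0.0014215340619181365 0.000600995418726892
socket [ 0.56894706 -0.01290859  0.108     ] hole [ 0.57071113 -0.01596435  0.12      ] move [-0.0001001  -0.00030972 -0.06670004] target [ 0.57020922 -0.01379786  0.19331402]
0.012719342895325532
theta rib 0.05603484550446028
-0.3047111879233828
```

Run:
```python
from h import *
p=np.array([.5702,-.0138]); tx,ty=toolR()[:2,0],toolR()[:2,1]
move_l([*p,.200],feed=.1,force_limit=10); wait(.1)
g=1.0e-3
for i,(a,b) in enumerate([(0,0),(1,0),(-1,0),(0,1),(0,-1),(1,1),(-1,-1),(1,-1),(-1,1)]):
    q=p+g*(a*tx+b*ty)
    move_l([*q,.1965],feed=.03)
    hit=move_l([*q,.1785],feed=.02,force_limit=7)
    e=read_ee_pos(); print(i,hit,e.round(4),read_contact_force().round(2),round(read_time(),1))
    if e[2]<.190: break
    move_l([*q,.1965],feed=.03)
```

```text
0 True [ 0.5702 -0.0138  0.1795] [-1.01 -0.38  7.11] 10.5
```

Run:
```python
from h import *
p=read_ee_pos().copy(); p[2]+=.0004; y0=1.571-.213; y=y0
T0=None
move_ptp(p,quat(y)); wait(.1)
T0=np.array(read_wrist_torque()); F0=np.array(read_contact_force()); print('T0',T0.round(3),F0.round(2))
yend=1.571-.273+1.57
log=[]
while y<yend+.12:
    y+= .1 if y<yend-.22 else .03 if y<yend-.06 else .012
    move_ptp(p,quat(y)); wait(.05)
    F=np.array(read_contact_force()); T=np.array(read_wrist_torque())
    log.append((round(y-1.571+.273,3),F.round(1).tolist(),T.round(3).tolist()))
    p[:2]+=np.clip(1e-4*F[:2],-.0004,.0004)
    if abs(T[2]-T0[2])>.24 or np.hypot(*F[:2])>12: print('stop');break
for l in log: print(*l)
print(read_time(),read_ee_pos(),read_opening())
```

```text
T0 [-0.033  0.033 -0.01 ] [-0.7   0.02 -1.63]
0.16 [1.1, 0.5, -3.7] [0.266, -0.22, 0.02]
0.26 [1.2, 0.9, -2.4] [0.454, -0.356, -0.004]
0.36 [0.6, 1.5, -3.6] [0.444, -0.285, -0.048]
0.46 [0.4, 0.8, -3.6] [0.37, -0.164, -0.048]
0.56 [0.0, 0.2, -4.6] [0.193, -0.208, -0.029]
0.66 [1.4, 1.3, -4.6] [0.271, -0.185, -0.03]
0.76 [-0.8, 0.3, -4.4] [0.18, -0.018, -0.054]
0.86 [1.4, 0.9, -4.3] [0.122, -0.113, -0.045]
0.96 [0.4, 0.3, -4.5] [0.126, 0.086, -0.044]
1.06 [-1.1, 0.5, -5.1] [0.089, 0.188, -0.012]
1.16 [0.1, -0.4, -5.0] [0.096, 0.117, -0.084]
1.26 [-0.7, 0.9, -5.8] [0.166, 0.154, -0.047]
1.36 [-0.1, 0.8, -5.8] [0.026, 0.119, -0.067]
1.39 [0.0, 0.4, -5.7] [-0.019, 0.048, -0.094]
1.42 [0.0, -0.5, -5.3] [-0.095, 0.055, -0.063]
1.45 [0.0, -0.1, -6.4] [0.008, 0.027, -0.084]
1.48 [-0.3, -0.8, -5.2] [0.005, 0.096, -0.113]
1.51 [-1.2, 1.1, -5.5] [0.108, 0.078, -0.095]
1.54 [0.6, 0.0, -6.5] [0.046, -0.044, -0.163]
1.552 [0.2, 0.1, -6.1] [0.041, -0.006, -0.095]
1.564 [-0.2, 0.4, -6.3] [0.054, 0.041, -0.085]
1.576 [-0.5, 0.0, -6.0] [0.023, 0.014, -0.092]
1.588 [-0.2, -0.2, -7.3] [-0.047, -0.068, -0.129]
1.6 [0.3, -0.4, -6.7] [-0.061, -0.156, -0.093]
1.612 [0.5, -0.1, -7.1] [0.002, -0.068, -0.149]
1.624 [0.0, 0.6, -7.1] [0.055, 0.057, -0.062]
1.636 [-0.4, 0.2, -6.3] [0.004, 0.062, -0.127]
1.648 [0.6, 0.2, -6.3] [-0.051, 0.006, -0.13]
1.66 [-0.1, 0.3, -6.1] [-0.087, 0.128, -0.113]
1.672 [-1.1, -0.2, -6.5] [-0.059, 0.14, -0.106]
1.684 [-0.1, -0.9, -7.3] [-0.067, -0.034, -0.092]
1.696 [1.1, 0.3, -6.8] [0.018, -0.066, -0.127]
20.45 [ 0.57039924 -0.01289608  0.17987071] 0.0088023954060414
```

Run:
```python
from h import *
p=read_ee_pos().copy(); y=1.571-.273+1.696; yend=y+.25
while y<yend:
    y+=.012
    move_ptp(p,quat(y)); wait(.1)
    F=np.array(read_contact_force()); T=np.mean([read_wrist_torque() for _ in range(4)],0)
    R=toolR()[:,1]
    print(round(y-1.298,3),round(np.arctan2(R[1],R[0])-1.298,3),F.round(1),T.round(3))
    p[:2]+=np.clip(1e-4*F[:2],-.0004,.0004)
    if abs(T[2])>.24 or np.hypot(*F[:2])>10: print('stop');break
print(read_time(),read_ee_pos(),read_opening(),read_q().round(2))
snap('wrist','w4'); show('w4','w4c',(190,110,370,290),3.3)
```

```text
1.708 1.708 [ 0.3 -0.  -7.4] [ 0.008 -0.125 -0.183]
1.72 1.72 [ 0.5  0.7 -7. ] [-0.011 -0.077 -0.139]
1.732 1.732 [ 0.2  0.2 -6.9] [-0.048  0.049 -0.158]
1.744 1.744 [-0.  -1.1 -7.2] [-0.051  0.136 -0.159]
1.756 1.756 [-0.1  0.4 -6. ] [ 0.09   0.134 -0.181]
1.768 1.768 [-0.6  0.2 -6.6] [ 0.031  0.097 -0.238]
1.78 1.78 [ 0.4 -0.2 -6.7] [ 0.06   0.058 -0.272]
stop
22.9 [ 0.5704326  -0.01284601  0.17985941] 0.008668507981276009 [-0.02  0.38  0.01  1.2   0.   -1.53]
```

View pics/w4c.png

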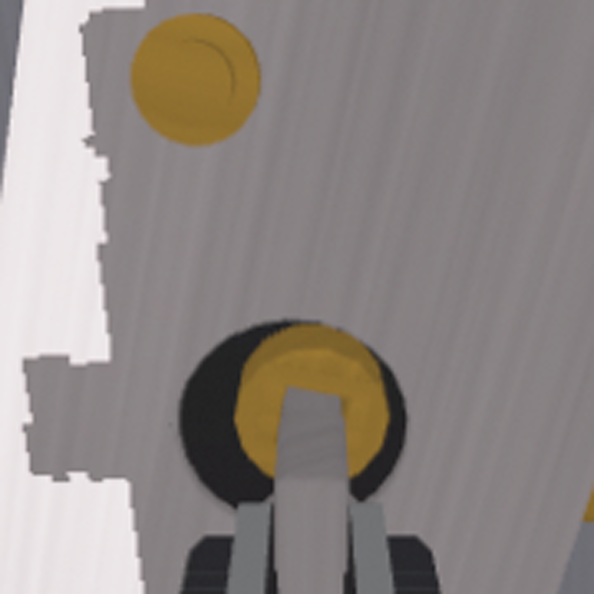

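Run:
```python
from h import *
p=read_ee_pos().copy(); y=1.298+1.78
for _ in range(6):
    y+=.012
    move_ptp(p,quat(y)); wait(.1)
    F=np.array(read_contact_force()); T=np.mean([read_wrist_torque() for _ in range(4)],0)
    print(round(y-1.298,3),F.round(1),T.round(3))
    if abs(T[2])>.33 or np.hypot(*F[:2])>10: break
e=read_ee_pos().copy(); print(move_l([e[0],e[1],e[2]-.0010],feed=.01,force_limit=12),read_ee_pos(),read_contact_force())
set_gripper(.03); print(read_contact_force(),read_wrist_torque())
set_gripper(.05); e=read_ee_pos()
move_l([e[0],e[1],.27],feed=.1); wait(.2); print(read_time(),read_contact_force())
snap('wrist','w5'); show('w5','w5c',(190,110,370,290),3.3)
snap('top','t5')
z=np.load('w5.npz'); pts=[]
for v in range(100,330):
  for u in range(200,370):
    o,q=ray(z,u,v); x=o+q*z['d'][v,u]
    if .178<x[2]<.195 and np.hypot(*(x[:2]-[.57,-.0135]))<.045: pts.append(x)
pts=np.array(pts);print(len(pts),pts.mean(0),cv2.minAreaRect((pts[:,:2]*1000).astype(np.float32)))
C=np.cov(pts[:,:2].T);w,V=np.linalg.eigh(C);print('wing yaw - block',np.arctan2(V[1,1],V[0,1])+.273)
```

```text
1.792 [ 0.3  0.1 -5.6] [ 0.064 -0.017 -0.26 ]
1.804 [ 0.2  0.2 -6.1] [ 0.103  0.051 -0.355]
False [ 0.57071846 -0.01287553  0.17967269] [-2.31758474  0.35793443  4.90270705]
[ 0.3592796   0.06785693 -0.34579589] [-0.03016408 -0.00924513  0.0052729 ]
25.825 [ 0.12378163  0.11360787 -0.61238308]
870 [ 0.56961342 -0.01556986  0.18384952] ((569.775634765625, -13.833585739135742), (49.92985916137695, 10.049986839294434), 84.1946029663086)
wing yaw - block 1.7398485027880723
```

View pics/w5c.png

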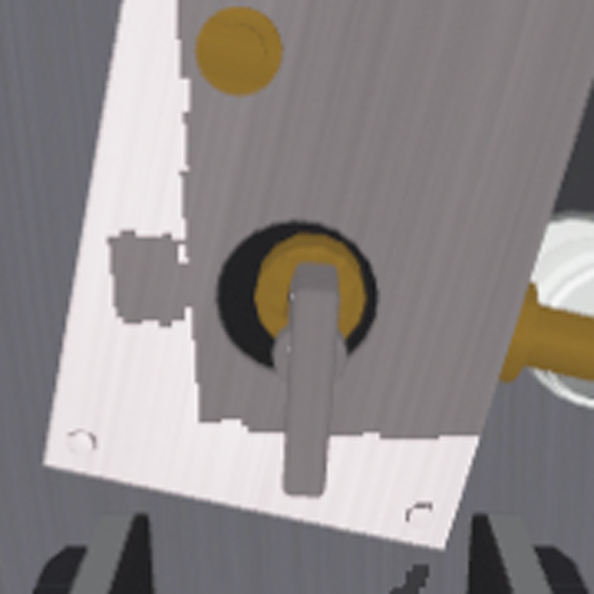

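Run:
```python
from h import *
move_ptp([.57,-.0135,.27],quat(1.3)); wait(.2)
snap('wrist','w6'); show('w6','w6c',(230,130,340,240),7); print(read_time())
```

```text
27.7583
```

View pics/w6c.png

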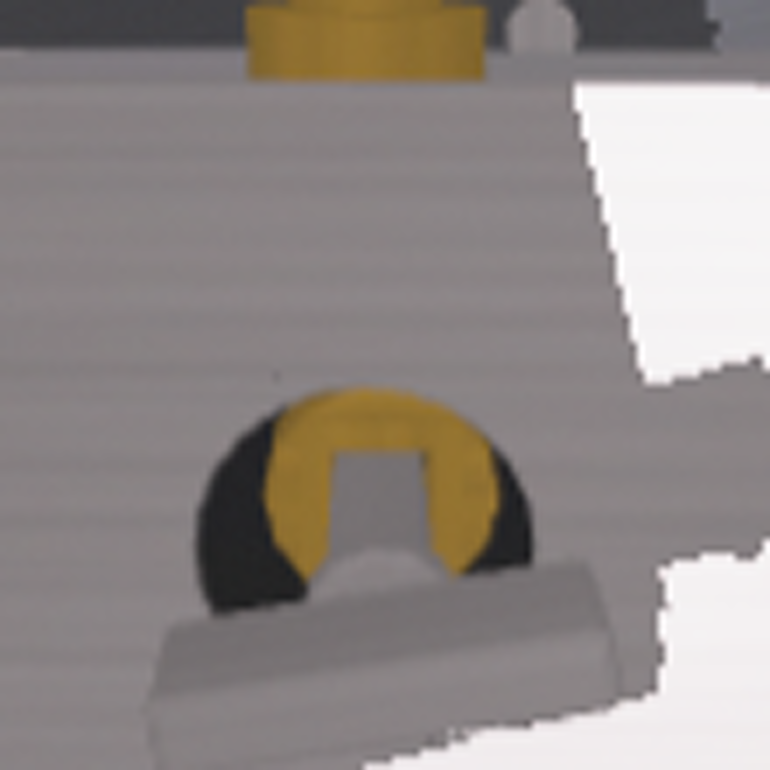

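Run:
```python
from h import *
print(read_contact_force().round(2),read_opening()); job_done(); print(read_time())
```

```text
[-0.86 -0.04  0.25] 0.050084510059138006
the job is handed in; nothing more can be done
the job is handed in; nothing more can be done
```

The cock is turned open against its stop and the key is left standing in it, so the job is handed in, at about 28 s on the robot's clock.

- **Key:** I took the larger steel key from the tool block. The black and yellow keys and the smaller steel one were not touched.
- **Insertion:** the key went through the access hole into the socket on the first try. It stopped with about 7 N at the expected depth (TCP at 0.1795 m, expected 0.1793 m).
- **Turning:** I turned it anticlockwise with side forces under about 2 N. The twist was about 0.1 N m while the cock was moving, then rose to about 0.35 N m, which I took as the stop.
- **Release:** before letting go I pressed the key down lightly, to about 5 N. I then let go and backed off above it, touching nothing.

**Last checks:**
- **Height:** the key stands upright, with the top of its wing at 0.184 m (0.185 m expected when fully home).
- **Angle:** its wing is at about 1.74 rad relative to the block. Taking off about 0.1 rad of play puts the cock at about 1.6 rad, slightly over the nominal 1.57 and within what I can measure.
- **Not confirmed:** I could not make out the rib on the brass head next to the key, so "fully open" rests on the rise in twist and the wing angle. I did not measure the glasses and the cap again, but the arm had no contact with them.

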